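# Pinch-test the sealing clips and put the good one to use

## Robot

A 6-joint arm with a two-finger parallel gripper is mounted at the origin on a cart in front of the work surface, level with it; the furniture and walls round the work are solid. World frame = base frame: x ahead of the robot, y to its left, z up, the work surface at z = 0. Lengths are in mm, angles in rad, forces in N, time in s.
With the tool pointing down it reaches from about 325 to 875 mm from the base axis. Payload 4.4 kg.
Tool frame: the origin (TCP) lies at the very end of the fingers, on their centre line; the grasp point (between the pads) lies 19 mm behind it; z points along the fingers, y is the direction in which the jaws open and shut (so a half turn about z gives the same grasp; the last joint's range is limited). The gripper opens to 85 mm and grips with 20 to 120 N. Pads are 22 mm wide; open, the fingers measure 114 mm over their backs; the gripper's body (76 mm by 85 mm) begins 54 mm behind the grasp point. The pads swing forward as they close: fully open they stand 13 mm farther back than shut.
Start: joints at [-1.361, 0.207, 1.542, -0, 1.393, -0.15], TCP at [202.438, -538.188, 207.282] pointing down, gripper open.
Joint ranges: [-2.73, 2.73], [-0.86, 2.22], [0.23, 2.46], [-1.11, 4.25], [0.08, 2.63], [-2.82, 2.82]. Speed limits (rad/s): [2.79, 2.79, 3.14, 3.14, 3.14, 3.14].

## Interface

Orientations are given as [roll, pitch, yaw] about the fixed x, y, z axes, in that order (R = Rz(yaw) Ry(pitch) Rx(roll)).
In Python, from station import robot, hand, kinematics, sensors, vision, job gives the robot as it stands. The module is installed in compiled form; this text tells all that it offers. Calls block until the motion is done:
- robot.goto(position, orientation): joint-space move of the TCP to a pose.
- robot.servo_line(position, attitude=None, rate=150): straight line of the TCP; attitude=None keeps the orientation; rate is the mean speed in mm/s.
- robot.movej(angles): joint-space move.
- hand.set_gripper(opening, newtons=None): finger opening in mm; newtons is the grip in N (None keeps the last); returns when the fingers have stopped.
- robot.pause(seconds).
- kinematics.inverse_kinematics(position, orientation): joint angles nearest the present ones, or None.
- sensors.state(): the state.
- vision.capture(name): name is "scene" or "top" or "wrist"; returns a dict with "image" (480x640x3 uint8, blue, green, red), "z_map" (480x640 float32, mm along the optical axis (not along the pixel's ray), 0 where there is no reading), "camera_matrix" (3x3 intrinsics, pixels), "k1" (the pictures are not rectified: a ray, as slopes to the right and down, at radius r is drawn at 1 + k1 r^2 times it, then the intrinsics apply), "pose" (4x4, takes a point from camera to world coordinates); the wrist camera has in their place "tool_from_camera" (4x4, takes a point from camera to tool coordinates, whose origin is the TCP and whose axes are the flange's). Camera axes: x right, y up, looking along -z (the intrinsics and any distortion apply to the point x, -y, -z); pixel columns grow to the right and rows downward; lengths in mm; the calibration is good to about 2 mm. A picture is of the moment at which its call begins: read the wrist's pose just before it.
A pose or a line that the arm cannot do raises robot.MotionError and nothing moves.
- job.close_job(): hands the job in, once; it reports no verdict.
The state is a dict: "time": time; "joints": joint angles; "qvel": joint speeds; "tau": joint torques, N m; "tcp_pos": TCP position; "tcp_rot": TCP orientation; "ft_force": force on the tool from outside, world axes, zero at the start; "moment": the same for the moment, N m; "gripper_width": finger opening in mm.
Only numpy, scipy, OpenCV 4.12 (cv2) and the standard library are available. Lean on these libraries where they do the work, as an engineer would, in place of code of your own. Each camera call takes 0.05 s, during which the arm holds its last target. There are 200 camera calls.

## Task

Only one of the three blue clips still has a strong spring: pinch them gently between the fingers to feel which. Clip that one firmly over the right-hand edge of the recipe board so that its jaws hold card and board together, and put the two worn-out ones in the steel tray; do not crush the clips, put a worn-out one on the board, shove the stand about or disturb the other things.

Things in the scene. Friction and masses are not known exactly. Their poses are not given: they have to be found in the camera images.
- clip_a_grip (a point): midway between the two handles of the clip, half-way up. +x points along the clip to the jaws (pin 36 mm ahead, jaw tips 76 mm ahead), z up, y across. Pinch it across y here: over their outsides the handles are 34 mm apart at rest, about 16 mm (and parallel) squeezed to the stop; the jaw tips then stand 18 mm apart. The frame is fixed to the +y lever
- clip_a_jaw (a point): tip of the jaw of clip_a on the +y lever, on its gripping face, half-way up; axes as of clip_a_grip
- clip_a_lever (a joint): angle between the levers of clip_a: 0 jaws shut, 0.5 rad squeezed to the stop; about 0.17 when the jaws grip the board. Squeezed by an angle a, the frames clip_a, clip_a_grip and clip_a_jaw (all on the +y lever) stand turned by +a/2 about z from the middle line between the two levers
- clip_a: clip_a, one of three identical unmarked blue plastic sealing clips of the clothes-peg kind, 86 mm long, 26 mm high, 36 g, lying on its side with its hinge pin upright; origin at the pin's lower end, +x to the jaws. At clip_a_grip a good spring pushes each finger with about 6 N as it begins to open and 13 N just before the stop, a worn-out one less than 3 N all the way. It cracks under a grip of 50 N a finger
- clip_b_grip (a point): midway between the two handles of the clip, half-way up. +x points along the clip to the jaws (pin 36 mm ahead, jaw tips 76 mm ahead), z up, y across. Pinch it across y here: over their outsides the handles are 34 mm apart at rest, about 16 mm (and parallel) squeezed to the stop; the jaw tips then stand 18 mm apart. The frame is fixed to the +y lever
- clip_b_jaw (a point): tip of the jaw of clip_b on the +y lever, on its gripping face, half-way up; axes as of clip_b_grip
- clip_b_lever (a joint): angle between the levers of clip_b: 0 jaws shut, 0.5 rad squeezed to the stop; about 0.17 when the jaws grip the board. Squeezed by an angle a, the frames clip_b, clip_b_grip and clip_b_jaw (all on the +y lever) stand turned by +a/2 about z from the middle line between the two levers
- clip_b: clip_b, one of three identical unmarked blue plastic sealing clips of the clothes-peg kind, 86 mm long, 26 mm high, 36 g, lying on its side with its hinge pin upright; origin at the pin's lower end, +x to the jaws. At clip_b_grip a good spring pushes each finger with about 6 N as it begins to open and 13 N just before the stop, a worn-out one less than 3 N all the way. It cracks under a grip of 50 N a finger
- clip_c_grip (a point): midway between the two handles of the clip, half-way up. +x points along the clip to the jaws (pin 36 mm ahead, jaw tips 76 mm ahead), z up, y across. Pinch it across y here: over their outsides the handles are 34 mm apart at rest, about 16 mm (and parallel) squeezed to the stop; the jaw tips then stand 18 mm apart. The frame is fixed to the +y lever
- clip_c_jaw (a point): tip of the jaw of clip_c on the +y lever, on its gripping face, half-way up; axes as of clip_c_grip
- clip_c_lever (a joint): angle between the levers of clip_c: 0 jaws shut, 0.5 rad squeezed to the stop; about 0.17 when the jaws grip the board. Squeezed by an angle a, the frames clip_c, clip_c_grip and clip_c_jaw (all on the +y lever) stand turned by +a/2 about z from the middle line between the two levers
- clip_c: clip_c, one of three identical unmarked blue plastic sealing clips of the clothes-peg kind, 86 mm long, 26 mm high, 36 g, lying on its side with its hinge pin upright; origin at the pin's lower end, +x to the jaws. At clip_c_grip a good spring pushes each finger with about 6 N as it begins to open and 13 N just before the stop, a worn-out one less than 3 N all the way. It cracks under a grip of 50 N a finger
- card_stand: recipe card stand: an upright white board (150 mm wide, 125 mm to its top, with its card 6 mm thick) with a printed card on its front, in a wooden foot 62 x 100 x 18 mm; loose, 0.9 kg. Origin under the middle of the foot; -x is its front (towards the robot), y along the board, z up; the board is in the plane x = 0 and reaches 25 mm past the foot on both sides
- card_edge (a point): middle of the board's right-hand upright edge as seen from the robot (the -y edge), 80 mm above the table; axes as of card_stand, so the board runs from here to +y. A clip goes on here with its pin upright, its jaws pointing to +y
- tray_floor (a point): centre of the floor (3 mm above the table) of a shallow stainless tray, 156 mm (x) by 206 mm (y) over the rim, inside 144 by 194 mm, rim 36 mm above the table; fixed
- ramekin: white ramekin 109 mm wide, 48 mm high, with dark sauce; origin under its middle
- salt_shaker: glass salt shaker with a grey top, 44 mm wide, 90 mm high; origin under its middle
- sauce_tub: small amber tub with a spoon in it, 58 x 68 x 80 mm; origin under its middle
Not all that is in view belongs to the job. Leave any turquoise look-alike of the clip_c alone. What is shaped like the clip_b but turquoise is not meant.

How it is judged:
By the outcome, as a careful person would: the job done as asked, in the order asked, and still so for the second after the job is handed in, with the robot touching nothing.
It also fails if it takes over 72 s, if anything falls off the work surface, if the arm or the gripper's body presses on something with over 40 N, if the wrist force passes 120 N, or if a joint passes its speed limit or range.

## Working session

There is one attempt and no reset: what is moved stays moved. The work goes in short steps, each a Python script; the robot and the scene stay as the last script left them, time stands still between calls to the robot, and variables do not carry over. Pictures are saved under pics/ and viewed, about 8 in all and at most 12, crops included, and the job is handed in when it is done.

```bash
mkdir -p pics
cat > h.py <<'E'
import numpy as np, cv2
from station import robot, hand, kinematics, sensors, vision, job
def cap(n):
    if n=="wrist": s=sensors.state()
    c=vision.capture(n)
    if n=="wrist":
        from scipy.spatial.transform import Rotation as R
        T=np.eye(4); r=np.array(s["tcp_rot"]); T[:3,:3]=r if r.shape==(3,3) else R.from_euler('xyz',r).as_matrix(); T[:3,3]=s["tcp_pos"]
        c["pose"]=T@c["tool_from_camera"]
    return c
def slopes(c,uv):
    K=np.array(c["camera_matrix"]); uv=np.atleast_2d(uv).astype(float)
    d=(uv-K[:2,2])/[K[0,0],K[1,1]]; s=d.copy()
    for _ in range(20): s=d/(1+c["k1"]*(s**2).sum(1,keepdims=True))
    return s
def toplane(c,uv,z):
    s=slopes(c,uv); P=np.array(c["pose"]); d=np.c_[s[:,0],-s[:,1],-np.ones(len(s))]@P[:3,:3].T
    return P[:3,3]+d*((z-P[2,3])/d[:,2])[:,None]
def cloud(c,mask):
    v,u=np.nonzero(mask&(c["z_map"]>0)); s=slopes(c,np.c_[u,v]); z=c["z_map"][v,u][:,None]
    P=np.array(c["pose"]); return np.c_[s[:,0],-s[:,1],-np.ones(len(s))]*z@P[:3,:3].T+P[:3,3]
E
python3 - <<'E'
from h import *
print(sensors.state())
for n in ("scene","top"):
    c=cap(n); cv2.imwrite(f"pics/{n}0.png",c["image"]); print(n,c["camera_matrix"],c["k1"],c["pose"])
    h=cv2.cvtColor(c["image"],cv2.COLOR_BGR2HSV)
    m=((h[...,0]>80)&(h[...,0]<130)&(h[...,1]>90)&(h[...,2]>50)).astype(np.uint8)
    k,l,st,ce=cv2.connectedComponentsWithStats(m)
    for i in range(1,k):
        if st[i,4]>60:
            p=cloud(c,l==i); print(st[i],ce[i].round(),h[l==i].mean(0).round(),np.median(p,0).round(),p[:,2].max())
E
```

```text
{'time': 0.0, 'joints': array([-1.36147242e+00,  2.07421722e-01,  1.54301586e+00, -1.75100259e-05,
        1.39348867e+00, -1.50520000e-01]), 'qvel': array([ 4.12988570e-05,  1.78152292e-05,  2.53931452e-04,  3.52439366e-04,
        2.31861198e-04, -1.66353293e-03]), 'tau': array([-1.05988991e-03, -3.83037758e+01, -2.91596711e+01, -2.09491291e-04,
        1.05798521e-02,  4.48089864e-06]), 'tcp_pos': array([ 202.27059996, -537.35305891,  206.09549524]), 'tcp_rot': array([-3.13928285e+00, -3.32895196e-04,  3.59846635e-01]), 'ft_force': array([-0.23115053, -0.54089444,  0.58036037]), 'moment': array([-0.02661768,  0.02497509, -0.00360093]), 'gripper_width': 85.2905878233395}
scene [[521.17540314   0.         320.08278281]
 [  0.         521.17540314 237.62877105]
 [  0.           0.           1.        ]] 0.009210354822564904 [[-6.75538704e-01  5.43366813e-01 -4.98397398e-01 -3.24596977e+01]
 [-7.37265004e-01 -5.06382895e-01  4.47232242e-01  5.67279541e+02]
 [-9.36875972e-03  6.69573648e-01  7.42686580e-01  9.44575231e+02]
 [ 0.00000000e+00  0.00000000e+00  0.00000000e+00  1.00000000e+
[... 766 characters left out ...]
94007025e-02  1.90369606e-02  8.56393284e+01]
 [-6.34119184e-04  2.15022147e-01  9.76608967e-01  1.07315865e+03]
 [ 0.00000000e+00  0.00000000e+00  0.00000000e+00  1.00000000e+00]]
[ 98 186  17   8  65] [106. 190.] [114. 145.  88.] [719. 578.  14.] 18.71815590991264
[253 214  26  32 121] [262. 227.] [ 89. 127. 107.] [584. 188.  24.] 29.435856499765805
[344 249  16  35 145] [350. 267.] [111. 127. 127.] [465. -12.  24.] 30.154099385780682
[278 263  17  37 148] [283. 282.] [111. 133. 129.] [443. 149.  25.] 30.02657535450726
[222 270  16  36 181] [229. 289.] [111. 139. 122.] [438. 277.  24.] 29.852881565325333
[312 296  16  34  99] [317. 315.] [ 89. 125. 114.] [361.  73.  24.] 29.672792101058576
```

View pics/scene0.png

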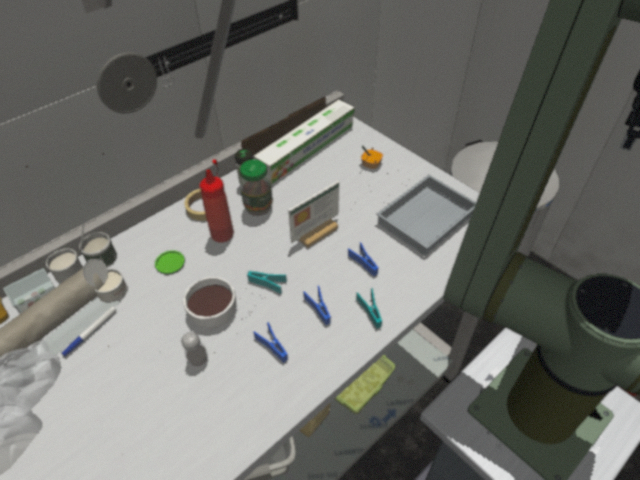

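View pics/top0.png

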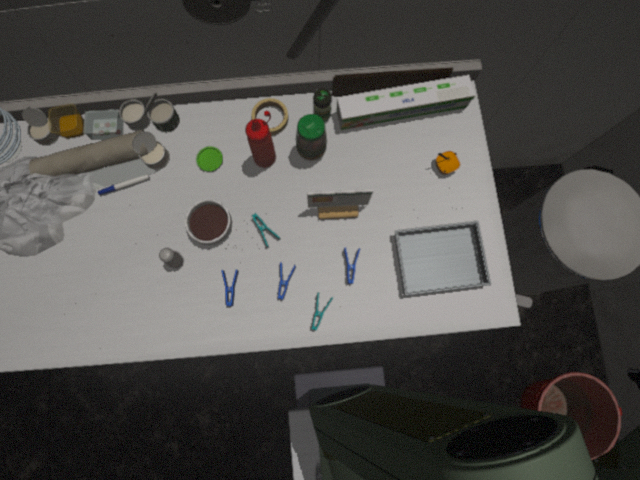

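The scene and top views show three blue clips. In the top view they sit at about (350,267), (283,282) and (229,289), handles away from the robot. The stand is at about (340,205) and the tray at (440,258). The turquoise ones are decoys. Next I measure the stand and tray, then look at the clips from close by.

```bash
cat >> h.py <<'E'
def bluemask(c):
    h=cv2.cvtColor(c["image"],cv2.COLOR_BGR2HSV)
    return ((h[...,0]>102)&(h[...,0]<125)&(h[...,1]>80)&(h[...,2]>30)).astype(np.uint8)
E
python3 - <<'E'
from h import *
for n in ("scene","top"):
    c=cap(n); p=cloud(c,np.ones((480,640),bool))
    b=p[(abs(p[:,0]-590)<70)&(abs(p[:,1]-10)<110)&(p[:,2]>40)&(p[:,2]<135)]
    for lo in range(40,130,15):
        q=b[(b[:,2]>lo)&(b[:,2]<lo+15)]
        if len(q)<8: continue
        k=np.polyfit(q[:,1],q[:,0],1)
        print(n,lo,len(q),"y",np.percentile(q[:,1],[2,98]).round(1),"x at y0,slope",np.round([np.polyval(k,0),k[0]],3),np.std(q[:,0]-np.polyval(k,q[:,1])).round(1))
    f=p[(abs(p[:,0]-570)<70)&(abs(p[:,1]-10)<110)&(p[:,2]>12)&(p[:,2]<24)]
    print("foot",len(f),np.percentile(f[:,:2],[3,97],axis=0).round(1) if len(f) else 0)
    t=p[(abs(p[:,0]-490)<130)&(abs(p[:,1]+220)<150)&(p[:,2]>28)&(p[:,2]<45)]
    print("tray rim",len(t),np.percentile(t,[2,98],axis=0).round(1)); 
    r=cv2.minAreaRect(t[:,:2].astype(np.float32)); print(r)
v=hand.set_gripper(60,20)
for y in (-13,149,278):
    pass
robot.goto([440,60,260],[np.pi,0,0]); 
c=cap("wrist"); print(sensors.state()["tcp_pos"],sensors.state()["time"],c["pose"].round(2)); cv2.imwrite("pics/w0.png",c["image"])
E
```

```text
scene 40 212 y [-76.7  67.7] x at y0,slope [6.2112e+02 4.8000e-02] 1.5
scene 55 215 y [-73.3  66.2] x at y0,slope [6.21056e+02 4.20000e-02] 1.4
scene 70 234 y [-76.9  68. ] x at y0,slope [6.20856e+02 3.90000e-02] 1.4
scene 85 234 y [-75.7  68.3] x at y0,slope [6.21082e+02 4.20000e-02] 1.4
scene 100 232 y [-76.9  68. ] x at y0,slope [6.20864e+02 4.10000e-02] 1.3
scene 115 281 y [-76.3  66.7] x at y0,slope [6.21685e+02 4.10000e-02] 2.0
foot 506 [[507.3 -54.8]
 [623.7  47.4]]
tray rim 832 [[ 387.3 -342.8   28.5]
 [ 548.1 -134.4   40.1]]
((503.8546447753906, -208.63243103027344), (234.56394958496094, 273.0788879394531), 0.7247520685195923)
top 40 106 y [-73.8  68.6] x at y0,slope [6.21487e+02 4.20000e-02] 0.6
top 55 109 y [-72.6  68.4] x at y0,slope [6.21474e+02 4.10000e-02] 0.6
top 70 123 y [-72.1  68.1] x at y0,slope [6.21395e+02 3.80000e-02] 0.6
top 85 123 y [-73.4  65.8] x at y0,slope [6.21409e+02 3.90000e-02] 0.6
top 100 125 y [-71.5  69.1] x at y0,slope [6.21324e+02 4.10000e-02] 0.6
top 115 235 y [-74.3  69.9] x at y0,slope [6.23077e+02 3.90000e-02] 1.8
foot 510 [[592.2 -50.2]
 [622.5  46.3]]
tray rim 959 [[ 388.3 -339.5   29. ]
 [ 547.8 -132.4   38.4]]
((505.1933288574219, -206.68743896484375), (235.0497283935547, 267.45654296875), 1.308555006980896)
[440.19845653  59.36453583 259.93186402] 2.925 [[-0.0000e+00  9.6000e-01  3.0000e-01  5.1593e+02]
 [-1.0000e+00 -0.0000e+00 -0.0000e+00  5.9580e+01]
 [ 0.0000e+00 -3.0000e-01  9.6000e-01  4.2612e+02]
 [ 0.0000e+00  0.0000e+00  0.0000e+00  1.0000e+00]]
```

View pics/w0.png

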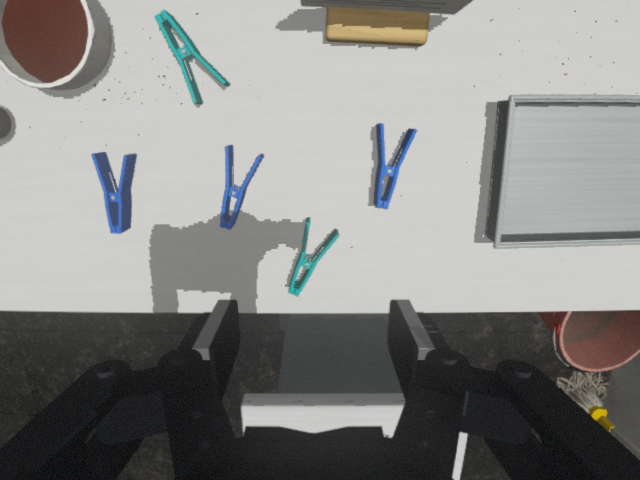

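The wrist view shows all three blue clips (at about (115,195), (235,190) and (390,165)), jaws towards the robot. I'll take their axes from this view and pinch each one in place.

```bash
cat >> h.py <<'E'
def clips(c):
    m=bluemask(c); k,l,st,ce=cv2.connectedComponentsWithStats(m); out=[]
    for i in range(1,k):
        if st[i,4]<250: continue
        mm=(l==i)&(c["z_map"]>0); v,u=np.nonzero(mm); z=cloud(c,mm)[:,2]
        p=toplane(c,np.c_[u,v][z>20],26)[:,:2]
        if len(p)<150: continue
        o=p.mean(0); w,V=np.linalg.eigh(np.cov((p-o).T)); d=V[:,1]; n=np.array([-d[1],d[0]])
        s=(p-o)@d; t=(p-o)@n
        if np.ptp(t[s>s.max()-10])>np.ptp(t[s<s.min()+10]): d=-d; n=-n; s=-s; t=-t
        # refine: lateral mid at jaw end and handle end
        e1=s>s.max()-12; e0=s<s.min()+10; mid=lambda e:(t[e].min()+t[e].max())/2
        a=o+d*s[e1].mean()+n*mid(e1); b=o+d*s[e0].mean()+n*mid(e0); d2=(a-b)/np.linalg.norm(a-b)
        s2=(p-a)@d2; g=a+d2*(s2.max()-76)
        out.append(dict(grip=g,yaw=np.arctan2(d2[1],d2[0]),yaw_pca=np.arctan2(d[1],d[0]),len=np.ptp(s2),spread=np.ptp(t[e0]),jw=np.ptp(t[e1])))
    return sorted(out,key=lambda q:q["grip"][1])
def over(g,yaw,z,fast=True):
    robot.goto([g[0],g[1],z],[np.pi,0,yaw])
E
python3 - <<'E'
from h import *
c=cap("wrist"); L=clips(c)
for q in L: print({k:np.round(v,3) for k,v in q.items()})
q=L[1]; g,y=q["grip"],q["yaw"]
import json; json.dump([[*map(float,q["grip"]),float(q["yaw"])] for q in L],open("clips.json","w"))
if len(L)==3 and all(abs(q["len"]-86)<6 for q in L):
    over(g,y,110); robot.servo_line([g[0],g[1],5],rate=120); s=sensors.state(); print(s["tcp_pos"],s["joints"],s["ft_force"])
    for w in (36,30,25,20,15):
        t0=sensors.state()["time"]; r=hand.set_gripper(w,20); s=sensors.state(); print(w,r,s["gripper_width"],s["time"]-t0,s["ft_force"].round(2))
    c=cap("wrist"); cv2.imwrite("pics/w1.png",c["image"])
    hand.set_gripper(60); print(sensors.state()["time"])
E
```

```text
{'grip': array([504.345, -23.773]), 'yaw': np.float64(3.0), 'yaw_pca': np.float64(3.007), 'len': np.float64(84.437), 'spread': np.float64(38.141), 'jw': np.float64(14.024)}
{'grip': array([480.291, 132.987]), 'yaw': np.float64(2.852), 'yaw_pca': np.float64(2.845), 'len': np.float64(85.512), 'spread': np.float64(38.02), 'jw': np.float64(14.419)}
{'grip': array([478.075, 270.137]), 'yaw': np.float64(3.066), 'yaw_pca': np.float64(3.06), 'len': np.float64(85.264), 'spread': np.float64(39.481), 'jw': np.float64(14.812)}
[481.17380399 133.08066286   5.70450868] [ 9.62945548e-02  3.16970915e-01  1.88083672e+00  4.69642770e-06
  9.42127544e-01 -1.18524208e+00] [-0.60061335 -0.75004613  0.05645505]
36 False 36.00623469289968 0.35830000000000073 [-0.83  0.79  0.06]
30 False 29.960951491415166 0.23329999999999984 [-0.25 -0.3   0.66]
25 False 24.9967202594571 0.22499999999999964 [0.26 1.03 0.68]
20 False 19.752351635787978 0.22500000000000053 [ 0.25  0.06 -0.16]
15 False 14.86289407721602 0.22499999999999964 [-0.23 -0.16 -0.24]
8.1083
```

View pics/w1.png

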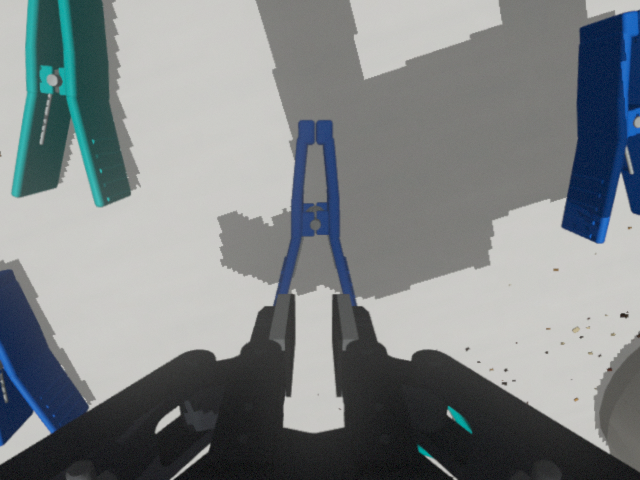

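The picture shows the clip's jaws still shut (tips at about (316,128)) and the pads at about (285–345,295). So the pads closed without squeezing it. I'll check pad and clip positions with depth.

Run:
```python
from h import *
c=cap("wrist"); print(sensors.state()["tcp_pos"],sensors.state()["tcp_rot"],sensors.state()["gripper_width"])
cv2.imwrite("pics/w2.png",c["image"])
h=cv2.cvtColor(c["image"],cv2.COLOR_BGR2HSV)
z=c["z_map"]; g=np.array(c["pose"])
# points belonging to fingers: z above 1 in tool coords
allp=cloud(c,np.ones((480,640),bool)); v,u=np.nonzero(z>0)
from scipy.spatial.transform import Rotation as R
s=sensors.state(); T=R.from_euler('xyz',s["tcp_rot"]).as_matrix()
t=(allp-s["tcp_pos"])@T
lower=(v>250)&(allp[:,2]>3)&(abs(t[:,0])<30)&(abs(t[:,1])<60)
b=bluemask(c)[v,u].astype(bool)
for nm,m in (("fingers",lower&~b),("blue",lower&b)):
    q=t[m]; print(nm,len(q)); 
    for lo in range(-60,60,10):
        r=q[(q[:,1]>lo)&(q[:,1]<=lo+10)]
        if len(r)>5: print(lo,len(r),"x",np.percentile(r[:,0],[2,98]).round(),"z",np.percentile(r[:,2],[2,98]).round())
```

```text
[480.29901401 132.98321381   4.99054773] [3.14156705e+00 3.25045765e-05 2.85231842e+00] 59.92645818563714
fingers 52843
-60 9141 x [-10.  13.] z [-113.  -77.]
-50 3083 x [-9. 12.] z [-85. -42.]
-40 3654 x [-8. 17.] z [-99. -34.]
-30 4719 x [-8. 18.] z [-116.  -34.]
-20 3311 x [ 5. 20.] z [-118.  -20.]
-10 2571 x [ 9. 16.] z [-111.  -15.]
0 2499 x [ 9. 12.] z [-111.  -97.]
10 3324 x [ 3. 20.] z [-118.  -19.]
20 4322 x [-6. 18.] z [-116.  -33.]
30 4165 x [-9. 17.] z [-100.  -35.]
40 2932 x [-7. 12.] z [-84. -42.]
50 9122 x [-10.  13.] z [-113.  -77.]
blue 1603
-20 629 x [-8. 22.] z [-22.  -8.]
-10 167 x [13. 26.] z [-22. -19.]
0 62 x [19. 26.] z [-21.  -4.]
10 705 x [-7. 25.] z [-22.  -9.]
20 7 x [16. 17.] z [-113. -108.]
50 28 x [-11.  -2.] z [-101.  -84.]
```

View pics/w2.png

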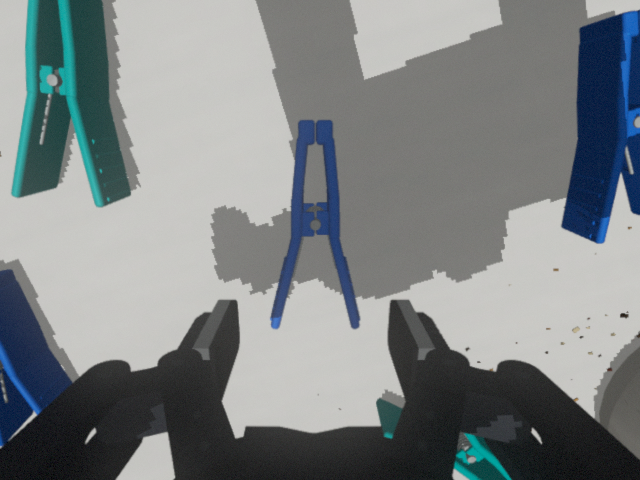

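Run:
```python
from h import *
from scipy.spatial.transform import Rotation as R
def look():
    s=sensors.state(); c=cap("wrist"); T=R.from_euler('xyz',s["tcp_rot"]).as_matrix()
    return s,c,T
for w in (60,38):
    hand.set_gripper(w,20); s,c,T=look()
    K=c["camera_matrix"]
    g=c["image"].max(2)
    p=cloud(c,np.ones((480,640),bool)); t=(p-s["tcp_pos"])@T; v,u=np.nonzero(c["z_map"]>0)
    for (a,b) in ((190,240),(240,280)):
      for r0 in range(290,350,10):
        m=(u>=a)&(u<b)&(v>=r0)&(v<r0+10)&(g[v,u]<150)&(c["z_map"][v,u]<170)
        if m.sum()>3: print(w,a,r0,m.sum(),t[m].min(0).round(),t[m].max(0).round(),"depth",c["z_map"][v,u][m].min().round(),c["z_map"][v,u][m].max().round())
print(c["tool_from_camera"].round(2))
```

```text
60 190 300 221 [  5. -37. -41.] [ 12. -30. -29.] depth 138.0 152.0
60 190 310 358 [  1. -43. -49.] [ 12. -30. -28.] depth 131.0 153.0
60 190 320 472 [ -3. -44. -57.] [ 12. -30. -28.] depth 124.0 154.0
60 190 330 496 [ -8. -43. -63.] [ 12. -30. -29.] depth 118.0 155.0
60 190 340 493 [-11. -41. -68.] [ 12. -30. -30.] depth 112.0 155.0
60 240 290 36 [  4. -16. -21.] [  9. -14. -12.] depth 158.0 168.0
60 240 300 61 [ -2. -17. -22.] [  5. -14. -12.] depth 159.0 170.0
60 240 310 60 [ -6. -19. -22.] [  1. -14. -14.] depth 160.0 170.0
38 190 300 12 [  6. -31. -34.] [  7. -28. -31.] depth 146.0 150.0
38 190 310 126 [  6. -32. -48.] [ 11. -26. -33.] depth 132.0 148.0
38 190 320 176 [  6. -33. -55.] [ 11. -24. -40.] depth 125.0 141.0
38 190 330 220 [  6. -33. -62.] [ 12. -23. -48.] depth 118.0 133.0
38 190 340 301 [  6. -32. -72.] [ 14. -22. -54.] depth 108.0 128.0
38 240 290 111 [  4. -26. -34.] [ 11. -14. -12.] depth 146.0 168.0
38 240 300 287 [ -1. -28. -41.] [ 12. -14. -12.] depth 138.0 169.0
38 240 310 353 [ -7. -28. -49.] [ 12. -14. -14.] depth 130.0 169.0
38 240 320 325 [ -8. -25. -56.] [ 12. -15. -17.] depth 125.0 167.0
38 240 330 279 [-10. -24. -62.] [ 12. -19. -26.] depth 119.0 158.0
38 240 340 270 [-11. -23. -69.] [ 12. -19. -28.] depth 112.0 157.0
[[  -0.      0.96    0.29   75.2 ]
 [   1.      0.      0.      0.26]
 [   0.      0.29   -0.96 -166.21]
 [   0.      0.      0.      1.  ]]
```

Depth puts the pad ends about 25–28 mm short of the nominal TCP, so they passed above the 26 mm clip. I'll go lower in guarded steps.

```bash
cat >> h.py <<'E'
import json
def down(x,y,z0,z1,step=4,lim=6):
    f0=sensors.state()["ft_force"][2]; z=z0
    while z>z1:
        z=max(z-step,z1); robot.servo_line([x,y,z],rate=60)
        f=sensors.state()["ft_force"][2]-f0
        if abs(f)>lim: robot.servo_line([x,y,z+2],rate=60); print("contact",z,f); return z
    return z
def pinch(ws=(36,30,25,20,17,15)):
    for w in ws:
        t0=sensors.state()["time"]; r=hand.set_gripper(w,20); s=sensors.state(); print(w,r,round(s["gripper_width"],2),round(s["time"]-t0,3),s["ft_force"].round(2))
E
python3 - <<'E'
from h import *
x,y,a=json.load(open("clips.json"))[1]
hand.set_gripper(55,20)
print(down(x,y,5,-18),sensors.state()["tcp_pos"],sensors.state()["ft_force"])
pinch()
c=cap("wrist"); cv2.imwrite("pics/w3.png",c["image"]); print(sensors.state()["time"])
E
```

```text
-18 [480.04383294 132.95799472 -18.24595055] [-0.60740869  0.93093834  0.69102554]
36 False 36.13 0.325 [-0.03 -0.96  1.32]
30 False 30.33 0.233 [-0.36 -0.24  1.75]
25 False 24.9 0.225 [0.62 0.04 1.78]
20 False 19.92 0.225 [0.92 0.5  1.91]
17 False 17.06 0.217 [1.21 0.3  2.09]
15 False 15.61 0.217 [ 0.97 -0.26  2.29]
12.1167
```

View pics/w3.png

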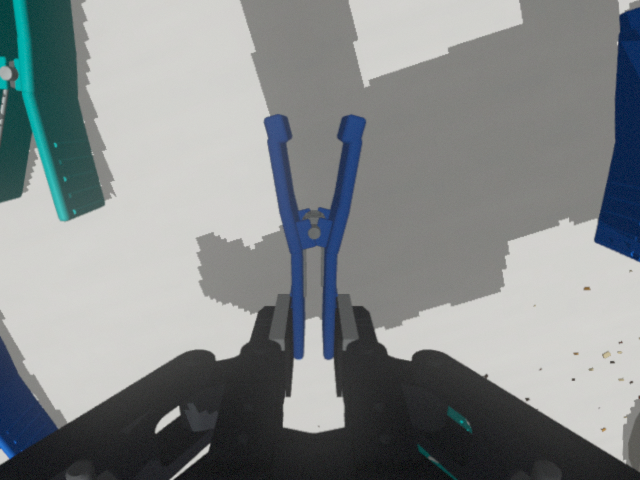

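Now the clip is squeezed: handles parallel at (298–330,350), jaw tips apart at (278,125) and (350,125). The pads really end about 20 mm short of the TCP. I'll release it and pinch the other two the same way to compare.

Run:
```python
from h import *
C=json.load(open("clips.json"))
def rel(x,y):
    pinch((17,20,25,30,36)); hand.set_gripper(55)
    robot.servo_line([x,y,60],rate=200)
rel(*C[1][:2])
for i in (0,2):
    x,y,a=C[i]; over([x,y],a,60); robot.servo_line([x,y,-10],rate=120); print(i,down(x,y,-10,-18,8)); pinch(); 
    if i==0: rel(x,y)
    else: pinch((17,20,25,30,36))
    print(sensors.state()["time"])
```

```text
17 False 17.05 0.217 [-0.26 -0.1   1.05]
20 False 19.95 0.217 [ 0.46 -0.33  0.49]
25 False 24.75 0.225 [-0.6   0.7  -0.48]
30 False 29.79 0.225 [-0.61  1.12  0.18]
36 False 35.83 0.233 [-0.16  0.11 -0.25]
0 -18
36 False 36.13 0.325 [-0.79 -0.51  1.86]
30 False 30.25 0.233 [-0.6   0.42  5.61]
25 False 25.3 0.225 [-1.19  0.32  7.19]
20 False 20.02 0.225 [-1.38  0.32  9.95]
17 False 17.27 0.217 [-0.96 -0.11  9.38]
15 False 15.43 0.217 [-1.99 -1.69  8.75]
17 False 16.96 0.217 [-0.73 -0.69  8.05]
20 False 20.27 0.217 [-0.27 -0.12  7.2 ]
25 False 25.04 0.225 [0.14 0.96 6.34]
30 False 30.01 0.225 [1.18 0.05 5.79]
36 False 35.88 0.233 [1.06 0.17 4.56]
19.2167
2 -18
36 False 36.16 0.325 [0.34 0.05 1.23]
30 False 30.24 0.233 [ 0.56 -0.35  2.04]
25 False 25.35 0.225 [0.79 0.4  1.65]
20 False 20.25 0.225 [ 1.12 -0.5   2.48]
17 False 17.06 0.217 [-0.98  0.09  1.57]
15 False 15.13 0.217 [-0.44  0.29  3.  ]
17 False 16.65 0.217 [0.74 0.11 1.41]
20 False 20.01 0.217 [-0.37  0.54  0.28]
25 False 25.01 0.225 [ 0.71  0.37 -0.26]
30 False 30.19 0.225 [ 0.41 -0.58 -0.06]
36 False 36.07 0.233 [ 0.92  0.52 -1.15]
23.925
```

Clip 0 gave much more vertical drag (10 N against about 2 N), but that could also be a pad touching the table. I'll do a cleaner friction test well above the table: pinch to 24 mm, slide down 5 mm and read Fz, on clips 2 and 0.

Run:
```python
from h import *
C=json.load(open("clips.json"))
f=lambda: np.mean([sensors.state()["ft_force"] for _ in range(5)],0).round(2)
def test(x,y,up):
    hand.set_gripper(40,20); robot.servo_line([x,y,-8],rate=100); a=f()
    hand.set_gripper(24,20); b=f(); robot.servo_line([x,y,-13],rate=40); robot.pause(.1); d=f()
    hand.set_gripper(40); e=f(); print("free",a,"pinched",b,"slid",d,"opened",e,round(sensors.state()["time"],2))
    if up: hand.set_gripper(55); robot.servo_line([x,y,60],rate=200)
test(*C[2][:2],True)
x,y,a=C[0]; over([x,y],a,60); test(x,y,False)
```

```text
free [ 0.01 -0.49  0.36] pinched [1.6  0.39 1.14] slid [ 0.02 -1.35  0.44] opened [ 0.3  -0.09 -0.7 ] 25.37
free [ 0.49  0.17 -0.25] pinched [-0.57  0.58  5.73] slid [-1.26 -0.23  7.41] opened [0.34 1.05 0.36] 29.43
```

Clip 0, the one at (504,-24), is clearly the strong one: 5.7–7.4 N of drag against about 1 N. Next I grip it, lift it and measure how it sits in the hand.

```bash
cat >> h.py <<'E'
from scipy.spatial.transform import Rotation as R
def intool(c,s):
    T=R.from_euler('xyz',s["tcp_rot"]).as_matrix()
    m=bluemask(c).astype(bool); p=(cloud(c,m)-s["tcp_pos"])@T
    return p
E
python3 - <<'E'
from h import *
C=json.load(open("clips.json"))
x,y,a=C[0]
robot.servo_line([x,y,-16],rate=80); hand.set_gripper(14,30); s=sensors.state(); print(s["gripper_width"],s["ft_force"])
robot.servo_line([x,y,170],rate=250)
s=sensors.state(); c=cap("wrist"); cv2.imwrite("pics/w4.png",c["image"]); print(s["gripper_width"],s["ft_force"],s["time"])
p=intool(c,s); p=p[(p[:,0]>5)&(p[:,0]<110)&(abs(p[:,1])<35)&(p[:,2]>-60)&(p[:,2]<10)]
print(len(p),np.percentile(p,[1,50,99],axis=0).round(1))
for lo in range(5,100,8):
    q=p[(p[:,0]>lo)&(p[:,0]<=lo+8)]
    if len(q)>5: print(lo,len(q),"y",np.percentile(q[:,1],[1,99]).round(1),"mid",q[:,1].min()/2+q[:,1].max()/2,"ztop",np.percentile(q[:,2],3).round(1))
c=cap("top"); h=cv2.cvtColor(c["image"],cv2.COLOR_BGR2HSV)
m=((h[...,0]>8)&(h[...,0]<25)&(h[...,1]>180)); k,l,st,ce=cv2.connectedComponentsWithStats(m.astype(np.uint8))
for i in range(1,k):
    if st[i,4]>80: print("orange",ce[i],np.median(cloud(c,l==i),0).round())
E
```

```text
14.504220748179577 [-0.72845232 -0.26526352  5.80212882]
14.445473198639107 [-0.70306231  0.23640767  0.11783035] 30.925
6738 [[  6.4 -14.1 -41.6]
 [ 45.8   2.5 -39.8]
 [ 76.6  14.2 -19.2]]
5 422 y [-7.3  7.7] mid -0.06872804384049136 ztop -41.2
13 464 y [-7.8  8. ] mid 0.17074093209576358 ztop -41.2
21 450 y [-7.3  7.4] mid 0.1835769446664055 ztop -41.2
29 718 y [-8.2  8.3] mid 0.1686794334659485 ztop -41.3
37 1237 y [-10.    9.9] mid -0.13959046903495853 ztop -41.0
45 760 y [-11.6  11.7] mid 0.03329352826839216 ztop -41.1
53 783 y [-12.8  13. ] mid 0.006025834265056318 ztop -41.3
61 797 y [-14.1  14.1] mid 0.026272732304590818 ztop -41.4
69 1086 y [-15.   15.1] mid 0.17982408358173085 ztop -41.5
77 21 y [-12.3  12.4] mid 0.07679246376236204 ztop -40.7
orange [ 70.29166667 124.59558824] [904. 671.  25.]
orange [447.24641834 162.15759312] [ 709. -291.   23.]
```

View pics/w4.png

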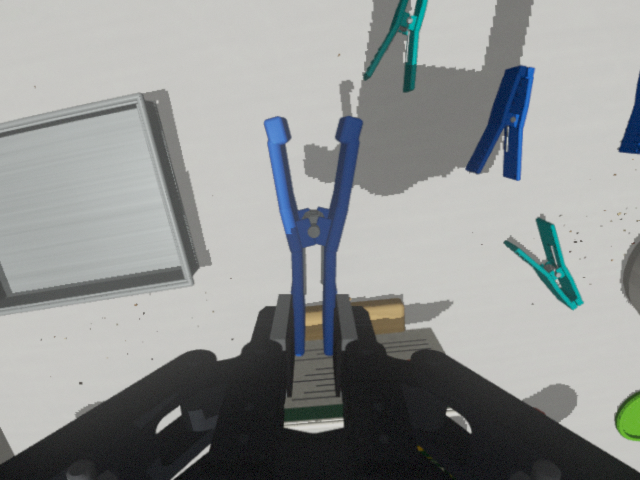

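The clip sits centred and straight: tips at tool x=77, y=0, mid-height 28 mm above the TCP. Now to a standoff beside the board's edge, measuring the board's top strip with the wrist camera.

Run:
```python
from h import *
u=np.array([.041,.999]); yaw=np.pi/2-.041; E=np.array([621.1,-78]); p=E-u*95
robot.goto([*p,170],[np.pi,0,yaw])
s=sensors.state(); c=cap("wrist"); cv2.imwrite("pics/w5.png",c["image"]); print(s["tcp_pos"],s["tcp_rot"],s["gripper_width"],s["time"],s["joints"].round(2))
q=cloud(c,~cv2.dilate(bluemask(c),np.ones((7,7))).astype(bool))
b=q[(abs(q[:,0]-620)<25)&(abs(q[:,1]+3)<100)&(q[:,2]>100)&(q[:,2]<135)]
print(len(b),np.percentile(b,[1,50,99],axis=0).round(1))
t=b[b[:,2]>b[:,2].max()-9] if len(b) else b
t=b[b[:,2]>np.percentile(b[:,2],98)-5]
for lo in range(-90,80,15):
    r=t[(t[:,1]>lo)&(t[:,1]<=lo+15)]
    if len(r)>5: print(lo,len(r),"y",r[:,1].min().round(1),"x",np.percentile(r[:,0],[3,97]).round(1),"z",np.median(r[:,2]).round(1))
# right edge: all heights
b2=q[(abs(q[:,0]-620)<12)&(q[:,1]<0)&(q[:,1]>-110)&(q[:,2]>40)&(q[:,2]<135)]
print("edge y",np.percentile(b2[:,1],[.5,2,5]).round(1),len(b2))
```

```text
[ 616.59728824 -172.35266322  169.04064477] [-3.13983089e+00 -9.08319120e-04  1.53081569e+00] 14.634096755726478 32.1917 [-0.41  0.37  1.41  0.    1.36 -0.37]
1014 [[618.5 -78.2 107.6]
 [621.8 -57.3 124.1]
 [625.3 -38.3 125.9]]
-90 68 y -78.3 x [618.4 623.5] z 124.4
-75 343 y -75.0 x [618.6 623.9] z 124.2
-60 385 y -60.0 x [619.3 625. ] z 124.1
-45 186 y -45.0 x [619.8 625.3] z 124.0
edge y [-78.3 -78.2 -78. ] 1074
```

View pics/w5.png

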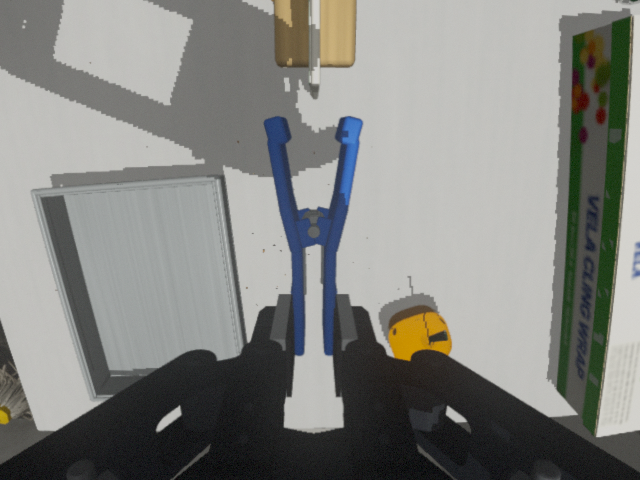

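The board's end shows at (315,90), midway between the open jaw tips at (278,128) and (350,128). The strip measurement gives the board middle at x≈621.0 at the edge y=-78.2, as expected. Now I descend, advance and release.

Run:
```python
from h import *
u=np.array([.041,.999]); yaw=np.pi/2-.041; E=np.array([621.0,-78.2])
A=[np.pi,0,yaw]; P=lambda d,z:[*(E-u*d),z]
robot.servo_line(P(95,52),A,rate=150); f0=sensors.state()["ft_force"]
for d in (85,77,70,63,58,55):
    robot.servo_line(P(d,52),A,rate=60); f=sensors.state()["ft_force"]-f0
    if np.linalg.norm(f)>5: print("contact at",d,f.round(1)); break
s=sensors.state(); print(d,s["tcp_pos"],(s["ft_force"]-f0).round(2),s["time"])
if d==55:
    for w in (20,24,27,30,36,48):
        hand.set_gripper(w,30); s=sensors.state(); print(w,round(s["gripper_width"],1),(s["ft_force"]-f0).round(2))
    robot.servo_line(P(55,180),A,rate=200)
    s=sensors.state(); print((s["ft_force"]-f0).round(2),s["time"])
c=cap("wrist"); cv2.imwrite("pics/w6.png",c["image"])
```

```text
55 [ 618.72873183 -132.98013216   51.98257139] [ 0.26  0.67 -0.06] 34.8083
20 20.4 [0.66 2.13 0.43]
24 24.0 [ 1.04  1.32 -0.23]
27 27.3 [0.5  1.2  0.15]
30 30.0 [-0.38  0.9   0.07]
36 36.2 [0.86 0.8  0.69]
48 48.6 [0.24 0.43 0.7 ]
[ 0.73  0.29 -0.84] 36.9917
```

View pics/w6.png

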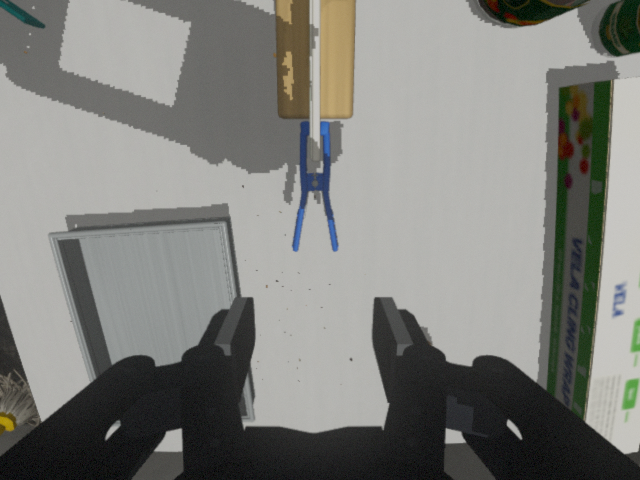

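The clip sits on the board edge: jaws straddle the board at (315,125–170), handles free at (297–335,250). Now the worn ones: relocate both, then put each in the tray.

Run:
```python
from h import *
C=json.load(open("clips.json"))
robot.goto([520,200,230],[np.pi,0,np.pi-.1]); robot.pause(.1); hand.set_gripper(52,20)
L=[q for q in clips(cap("wrist")) if 100<q["grip"][1]<320 and abs(q["len"]-86)<6]
for q in L: print({k:np.round(v,3) for k,v in q.items()})
print("old",np.round(C[1:],3))
assert len(L)==2 and all(np.hypot(*(q["grip"]-C[i+1][:2]))<12 for i,q in enumerate(L))
for q,ty in zip(L,(-275,-205)):
    g,a=q["grip"],q["yaw"]
    over(g,a,60); robot.servo_line([*g,-15],rate=150); hand.set_gripper(14,20); w0=sensors.state()["gripper_width"]
    robot.servo_line([*g,150],rate=250); w1=sensors.state()["gripper_width"]
    robot.goto([501,ty,120],[np.pi,0,3.0]); robot.servo_line([501,ty,-11],rate=160); f=sensors.state()["ft_force"]
    hand.set_gripper(24,20); hand.set_gripper(42); robot.servo_line([501,ty,120],rate=250)
    print(w0,w1,f.round(1),sensors.state()["time"])
    hand.set_gripper(52) if ty==-275 else None
robot.goto([400,60,260],[np.pi,0,2.8])
for n in ("scene","top"): 
    c=cap(n); cv2.imwrite(f"pics/{n}1.png",c["image"])
    k,l,st,ce=cv2.connectedComponentsWithStats(bluemask(c))
    for i in range(1,k):
        if st[i,4]>50: p=cloud(c,l==i); print(n,ce[i].round(),np.percentile(p,[5,50,95],axis=0).round().tolist())
im=[cv2.resize(cv2.imread("pics/scene1.png")[80:300,200:500],(600,440),interpolation=cv2.INTER_CUBIC)]
cv2.imwrite("pics/f1.png",im[0])
print(sensors.state()["time"])
```

```text
{'grip': array([480.681, 133.274]), 'yaw': np.float64(2.849), 'yaw_pca': np.float64(2.865), 'len': np.float64(84.665), 'spread': np.float64(37.748), 'jw': np.float64(14.197)}
{'grip': array([478.036, 268.999]), 'yaw': np.float64(3.067), 'yaw_pca': np.float64(3.077), 'len': np.float64(84.713), 'spread': np.float64(38.056), 'jw': np.float64(15.35)}
old [[480.291 132.987   2.852]
 [478.075 270.137   3.066]]
14.494689255791275 14.45053287384702 [-0.4  0.1 -0.5] 45.1333
14.578499963839922 14.35410465651652 [ 0.8  0.2 -0.3] 53.2167
scene [351. 183.] [[405.0, -139.0, 73.0], [626.0, -126.0, 92.0], [631.0, 110.0, 374.0]]
scene [338. 197.] [[608.0, -83.0, 76.0], [612.0, -68.0, 86.0], [617.0, -58.0, 96.0]]
scene [435. 208.] [[427.0, -290.0, 7.0], [467.0, -263.0, 22.0], [502.0, -259.0, 31.0]]
scene [416. 221.] [[427.0, -220.0, 7.0], [467.0, -193.0, 22.0], [503.0, -189.0, 31.0]]
scene [ 72. 346.] [[712.0, 557.0, 9.0], [718.0, 574.0, 14.0], [724.0, 594.0, 18.0]]
top [106. 190.] [[712.0, 560.0, 10.0], [719.0, 577.0, 14.0], [726.0, 595.0, 18.0]]
top [381. 196.] [[606.0, -133.0, 77.0], [613.0, -98.0, 89.0], [629.0, -61.0, 94.0]]
top [453. 258.] [[428.0, -286.0, 7.0], [462.0, -262.0, 25.0], [501.0, -257.0, 30.0]]
top [425. 261.] [[427.0, -217.0, 4.0], [462.0, -195.0, 26.0], [500.0, -186.0, 31.0]]
54.525
```

View pics/f1.png

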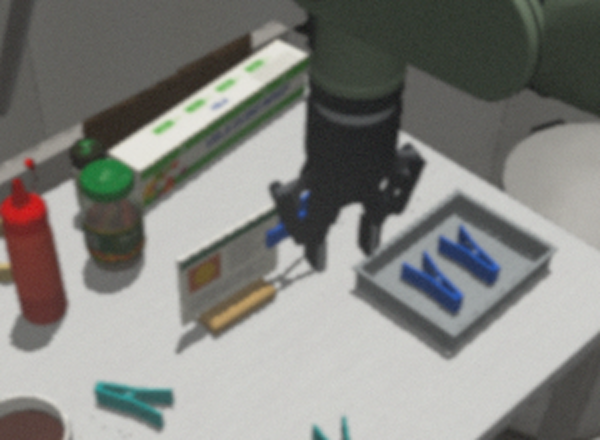

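Both worn clips lie in the tray at about (430,285) and (470,255), and the good one is on the board edge at (280,230). I'll check the stand pose and hand in.

Run:
```python
from h import *
c=cap("top"); p=cloud(c,~cv2.dilate(bluemask(c),np.ones((5,5))).astype(bool))
q=p[(abs(p[:,0]-615)<30)&(abs(p[:,1])<100)&(p[:,2]>40)&(p[:,2]<70)]
k=np.polyfit(q[:,1],q[:,0],1); print(np.percentile(q[:,1],[2,98]).round(1),k.round(3)[::-1])
job.close_job(); s=sensors.state(); print(s["time"],s["ft_force"])
```

```text
[-49.6  69.2] [6.21433e+02 4.10000e-02]
the job is handed in; nothing more can be done
the job is handed in; nothing more can be done
```

The strong clip is on the right-hand edge of the recipe board and the two worn-out ones are in the steel tray. The job was handed in at about 54.6 s of the 72 s allowed.

- **Which clip:** I pinched all three in place at a 20 N grip setting. Finger opening did not tell them apart, so I judged by how hard each clip dragged on the fingers. The right-hand clip gave 5.7–7.4 N on a clean test. One of the others gave about 1 N on that test. The third only had the first, rougher pinch, at about 2 N against 10 N for the strong one.
- **Board:** The strong clip went on at about 80 mm up, with roughly 22 mm of overlap. Camera views show its jaws astride card and board. I did not test its hold by pulling on it.
- **Stand:** It has not moved measurably; its position and angle read the same before and after. The right-hand end of that last scan stopped 23 mm short, probably because part of that side was hidden.
- **Tray:** Both worn-out clips lie on the tray floor, well clear of each other.

The finger pads end about 20 mm short of the stated tool point, so my first pinch closed above the clip without touching it. I corrected for this from then on. I did not check the other objects one by one, and the force and time readout after handing in was not available.

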